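Close the grinder shell, fit the bayonet lid and hold it at half twist

TASK

Get the spice grinder ready for a short pulse: swing its open half shell shut against the other half, then put the bar-handled lid into the collar with its lugs through the two slots, press it fully home, and twist it clockwise against the spring half-way to the lock, so that the bar stands over the raised ribs at 45 degrees. Never let it go on to the lock click, do not disturb the bowl, tin or spoon, and finish still gripping the lid and holding it there; do not let go.

Things in the scene. Friction and masses are not known exactly. Their poses are not given: they have to be found in the camera images.
- grinder: White plastic spice grinder, firmly fixed; origin under its centre, z up. Base radius 64 mm, 70 mm high; on it two half shells (outer radius 50 mm) from 70 to 120 mm height, split in its yz plane: the half at +x is fixed, the half at -x swings on an upright hinge at +y; closing flanges at -y.
- collar (a point): Centre of the collar top, on the grinder's upright axis, 120 mm above the counter; axes as the grinder's. With the shell shut the collar is a ring 8 mm thick with a round hole of radius 30 mm and two opposite slots on its +x and -x lines. Under it is a free space 14 mm high where the lid's lugs turn clockwise (seen from above); stops prevent turning the other way.
- slot (a point): Middle of the slot in the fixed half, at the collar top, 35 mm from the axis along the grinder's +x; an equal one lies opposite in the hinged half. Each slot goes right through the collar, is at least 15 mm wide and reaches out to 39.5 mm from the axis.
- rib (a point): Raised grey rib, 3 mm high, on the collar top of the fixed half, 45 degrees clockwise from the slot seen from above, 41.5 to 49.5 mm from the axis, 4 mm wide; an equal one lies opposite. They mark half-way. The lock is 90 degrees from the slots; its sprung catch is first felt at about 65 degrees of lid turn.
- shell (a joint): Opening angle of the hinged half shell about its upright hinge, rad: 0 = shut, its edges and flange meeting the fixed half (a firm stop); starts 0.45 to 0.9 open, swung out to the grinder's -x side. The hinge is stiff (about 0.12 N m) and stays where left.
- shell_hinge (a point): Point on the hinge axis, 95 mm above the counter, 56 mm from the grinder axis on the +y side; it has the axes of the hinged half shell, which equal the grinder's when shut.
- shell_flange (a point): Centre of the flat upright closing flange at the free edge of the hinged half, 120 mm from the hinge axis, 95 mm above the counter. 6 mm thick (its x), sticking out 32 mm (its y; 48 to 80 mm from the grinder axis when shut), 50 mm high (z). Push its outer face, which looks to its own -x. Shut, it meets an equal flange on the fixed half.
- drive (a joint): Turn of the sprung steel drive inside the grinder, rad, clockwise from above: 0 = rest. The lid's lugs push it: it moves after about 0.1 rad of lid turn and then reads about 0.1 less than the lid. Half-way is about 0.69; from 1.1 on the lock catch clicks in. Spring torque 0.04 N m at rest, 0.18 half-way; it turns the lid back if let go.
- lid_center (a point): Half-way up the loose white lid, on its axis, 27 mm above its underside; z up. Stands upright on the counter at first. Plug of radius 28 mm from 0 to 16 mm above the underside, disc of radius 41 mm from 16 to 24 mm. About 0.12 kg, same after half a turn. Home, the disc lies on the collar top: underside 104 mm, this point 131 mm above the counter.
- lid_bar (a point): Centre of the lid's straight upright bar handle, 39 mm above the lid's underside, axes as the lid's. Bar 60 mm long (x), 16 mm thick (y), 30 mm high (24 to 54 mm above the underside).
- lid_lug (a point): Middle of one of two opposite lugs at the plug's foot, on the lid's +x line (the other at -x), in line with the bar: 10 mm wide (y), 5 mm thick (0 to 5 mm above the underside), reaching to 37.5 mm from the lid's axis.
- bowl: Small open glass bowl, 90 mm across, 42 mm high, bystander; origin under its centre.
- tin: Closed metal tin, 68 mm across, 90 mm high, bystander; origin under its centre.
- spoon: Steel spoon 160 mm long lying on the counter, bystander; origin under its middle.
Not all that is in view belongs to the job. Leave any blue look-alike of the part that bears lid_center alone.

How it is judged:
On the way, in this order (a step that is already met when the one before it is completed fails the run):
1. the hinged half shell is shut, edge to edge with the other half, with the lid not yet in (value of joint shell below 0.035 rad and horizontal distance between lid_center and collar above 0.06 m), for 0.2 s.
2. the lid is home in the collar with its lugs through the slots, the shell still shut (value of joint shell below 0.05 rad and horizontal distance between lid_center and collar below 0.004 m and z of lid_center in the frame of collar below 0.014 m and angle between the x axis of lid_center and the x axis of collar, either way round below 0.3 rad), for 0.05 s.
3. the lid is twisted half-way and held there by the gripper (angle between the x axis of lid_center and the x axis of collar, either way round between 0.61 and 0.96 rad and value of joint drive above 0.4 rad and contact force between the fingers and lid above 1 N), for 0.5 s.
At the end, for the whole second after the job is handed in: For the last second: the shell is shut (within 0.05 rad), the lid sits upright in the collar (centred within 4 mm, at most 3 mm off its seat), twisted clockwise 45 degrees from the slots within 10 degrees, the sprung drive turned along with it, and the gripper still grips the lid (all of step 3 and value of joint shell below 0.05 rad and horizontal distance between lid_center and collar below 0.004 m and z of lid_center in the frame of collar between 0.007 and 0.014 m and angle between lid_center's own z axis and vertical below 0.08 rad and value of joint drive below 1 rad); the arm keeps its last pose, push and grip.
It fails at once if the lid is twisted into the lock click (value of joint drive above 1.1 rad).
It fails at once if the bowl, tin or spoon is disturbed (distance of any of bowl, tin, spoon from where it was at the start of the episode above 0.02 m).
It also fails if it takes over 56 s, if anything falls off the work surface, if the arm or the gripper's body presses on something with over 40 N, if the wrist force passes 120 N, or if a joint passes its speed limit or range.

ROBOT

A 6-joint arm with a two-finger parallel gripper is mounted at the origin on the work surface. World frame = base frame: x ahead of the robot, y to its left, z up, the work surface at z = 0. Lengths are in m, angles in rad, forces in N, time in s.
With the tool pointing down it reaches from about 0.35 to 0.95 m from the base axis. Payload 17.4 kg.
Tool frame: the origin (TCP) lies at the very end of the fingers, on their centre line; the grasp point (between the pads) lies 19 mm behind it (r.grip_depth is the z of the grasp point in the tool frame, in m); z points along the fingers, y is the line along which they close (so a half turn about z gives the same grasp; the last joint's range is limited). The gripper opens to 93 mm and grips with 3 to 60 N. Pads are 15 mm wide; open, the fingers measure 128 mm over their backs; the gripper's body (75 mm by 188 mm) begins 65 mm behind the grasp point.
Start: joints at [-0.038, 0.116, 1.442, -0, 1.584, -0.038], TCP at [0.675, -0, 0.219] pointing down, gripper open.
Joint ranges: [-2.83, 2.83], [-0.83, 2.19], [0.07, 2.5], [-1.14, 4.28], [0.01, 3], [-2.97, 2.97]. Speed limits (rad/s): [1.89, 1.89, 2.22, 3.14, 3.14, 3.14].

INTERFACE

Orientations are given as a 3x3 rotation matrix whose columns are the frame's x, y, z axes.
In Python, from cell import status, grab_frame, r gives the robot as it stands. The module is installed in compiled form; this text tells all that it offers.
- The arm moves only by the tool drive_tool, never from a script. Its arguments are lists of equal length, an entry for each row: "delta_pos": the shift along the tool's x, y, z in mm, a list of three; "turn": the turn about the tool's z in rad; "fingers": the closure in counts, from 0 (fully open) to 255 (shut). In form: {"delta_pos": [[dx, dy, dz], ...], "turn": [turn, ...], "fingers": [fingers, ...]}. A call has 1 to 8 rows; each row shifts and turns the commanded pose from where the row before left it, along the tool's axes as they then stand; what a row does not reach is not made up. A row lasts 1/8 s, in which the tool goes at most 62.5 mm and 10.7 degrees, less where a joint would pass 70% of its speed; a pose out of reach is approached as far as the arm can. A call with a gripper value outside its range is refused whole. The fingers move at their own pace and stop on an object; "squeeze" is the grip in N (left out, the last holds). Time passes only in rows, so rows that do not move let the fingers close. It gives the time, the measured TCP pose, the force, the opening and the grip force at its end, in the units of the state.
- status.read_state(): the state, without advancing time (a new reading comes with each control period).
- grab_frame(name): name is "scene" or "side" or "wrist"; returns a dict with "img" (480x640x3 uint8, red, green, blue), "K" (3x3 intrinsics, pixels), "k1" (the pictures are not rectified: a ray, as slopes to the right and down, at radius r is drawn at 1 + k1 r^2 times it, then the intrinsics apply), "R" (3x3) and "t" (3): a world point X has camera coordinates R X + t; the wrist camera has in their place "mount" (4x4, takes a point from camera to tool coordinates, whose origin is the TCP and whose axes are the flange's). Camera axes: x right, y down, z forward; pixel columns grow to the right and rows downward; lengths in m; the calibration is good to about 2 mm. A picture is of the moment at which its call begins: read the wrist's pose just before it. There is no depth.
- r.close_job(): hands the job in; it is judged then, once.
The state is a dict: "t": time; "joint_positions": joint angles; "dq": joint speeds; "joint_efforts": joint torques, N m; "eef_pos": TCP position; "tool_rot": TCP orientation; "force": force on the tool from outside, world axes, zero at the start; "ft_torque": the same for the moment, N m; "finger_gap": finger opening in m; "grasp_force": force on a finger pad.
Only numpy, scipy, OpenCV 4.12 (cv2) and the standard library are available. Lean on these libraries where they do the work, as an engineer would, in place of code of your own. Each camera call takes 0.05 s, during which the arm holds its last target. There are 200 camera calls.

## Working session

There is one attempt and no reset: what is moved stays moved. The work goes in short steps, Python scripts to look and compute and a tool call to move; the robot and the scene stay as the last step left them, time stands still between calls to the robot, and variables do not carry over. Pictures are saved under pics/ and viewed, at most 10 in all, crops included, and the job is handed in when it is done.

Besides the shell and the picture viewer there is one more tool, called after "Request:" as name([rows], argument=value, ...), one row to a line, values as JSON. drive_tool: Moves the arm, as the interface text tells. Its arguments: {"type":"object","properties":{"delta_pos":{"type":"array"},"turn":{"type":"array"},"fingers":{"type":"array"},"squeeze":{"type":"number"}},"required":["delta_pos","turn","fingers"]}

```bash
mkdir -p pics
cat > h.py <<'E'
import numpy as np, cv2
from cell import status, grab_frame, r
def save(n,f): 
    g=grab_frame(n); cv2.imwrite(f,g['img'][:,:,::-1]); np.savez(f[:-4]+'.npz',**{k:v for k,v in g.items()}); return g
def cam(g,tcp=None,R=None):
    if 'mount' in g:
        M=np.array(g['mount']); T=np.eye(4); T[:3,:3]=R; T[:3,3]=tcp
        W=np.linalg.inv(T@M); return W[:3,:3],W[:3,3]
    return np.array(g['R']),np.array(g['t'])
def ray(g,uv,Rt=None):
    R,t=Rt if Rt is not None else cam(g); K=np.array(g['K']); k=float(g['k1'])
    d=np.array([(uv[0]-K[0,2])/K[0,0],(uv[1]-K[1,2])/K[1,1]]); s=d.copy()
    for _ in range(30): s=d/(1+k*(s@s))
    return -R.T@t, R.T@np.array([s[0],s[1],1])
def atz(g,uv,z,Rt=None):
    c,d=ray(g,uv,Rt); return c+d*(z-c[2])/d[2]
def proj(g,X,Rt=None):
    R,t=Rt if Rt is not None else cam(g); K=np.array(g['K']); k=float(g['k1'])
    X=np.atleast_2d(X)@R.T+t; s=X[:,:2]/X[:,2:]; s=s*(1+k*(s**2).sum(1,keepdims=True))
    return s*[K[0,0],K[1,1]]+[K[0,2],K[1,2]]
E
python3 - <<'E'
from h import *
s=status.read_state(); print(s)
a=save('scene','pics/a.png'); b=save('side','pics/b.png')
c=save('wrist','pics/c.png'); 
for g in(a,b):
    R,t=cam(g); print(-R.T@t, R[2], g['K'], g['k1'])
print(c['mount'])
E
```

```text
{'t': 0.0, 'joint_positions': array([-3.77772987e-02,  1.16512124e-01,  1.44221898e+00, -4.19001979e-06,
        1.58400833e+00, -3.78064253e-02]), 'dq': array([-7.27318057e-04, -4.82209615e-04,  9.45083203e-04,  1.22074554e-03,
        1.54751697e-05,  2.39129550e-04]), 'joint_efforts': array([-2.39607485e-03, -7.21266031e+01, -6.22611737e+01,  7.77577632e-02,
        2.38535833e-02, -2.17692599e-05]), 'eef_pos': array([6.74811649e-01, 1.22438441e-05, 2.17916297e-01]), 'tool_rot': array([[-2.90512967e-05,  9.99999343e-01, -1.14612241e-03],
       [ 9.99999999e-01,  2.90961582e-05,  3.91253720e-05],
       [ 3.91586940e-05, -1.14612128e-03, -9.99999342e-01]]), 'force': array([-0.23629909,  0.30478769,  0.06563159]), 'ft_torque': array([-0.01168198, -0.00581907,  0.02872613]), 'grasp_force': 0.0, 'finger_gap': 0.09283921721061857}
[1.20370061 0.16153958 0.97280106] [-0.61536796 -0.13941383 -0.77581316] [[474.29969121   0.         314.93062755]
 [  0.         474.29969121 243.97224858]
 [  0.           0.           1.        ]] -0.03276850218893281
[0.26357217 0.90095611 0.80644469] [ 0.23779963 -0.7497423  -0.61752557] [[563.95634497   0.         312.98144578]
 [  0.         563.95634497 242.69084936]
 [  0.           0.           1.        ]] -0.06688843224878693
[[ 8.96650028e-04 -9.56526199e-01 -2.91645034e-01  8.24391736e-02]
 [ 9.99999589e-01  8.17660668e-04  3.92723326e-04 -1.82500592e-05]
 [-1.37183477e-04 -2.91645266e-01  9.56526539e-01 -1.66708043e-01]
 [ 0.00000000e+00  0.00000000e+00  0.00000000e+00  1.00000000e+00]]
```

View pics/a.png

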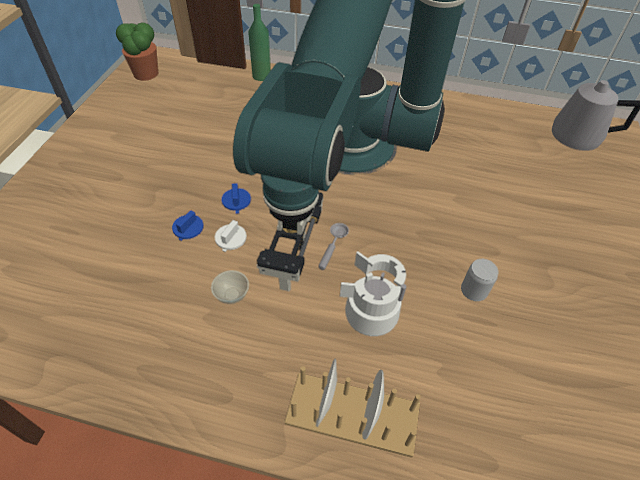

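View pics/b.png

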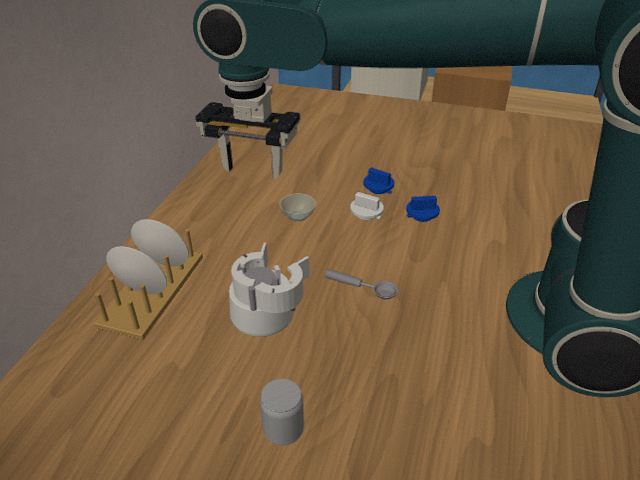

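The white lid is at (231,236) in the scene view and (367,207) in the side view. The blue look-alikes are at scene (188,226) and (236,199), and they are excluded by colour. The grinder is near scene (375,295), the bowl at (230,288), the tin at (480,280) and the spoon at (335,245). I'll enlarge the lid and the grinder.

Run:
```python
import cv2,numpy as np
a=cv2.imread('pics/a.png');b=cv2.imread('pics/b.png')
def c(im,x,y,w,h): return cv2.resize(im[y:y+h,x:x+w],(400,300),interpolation=cv2.INTER_CUBIC)
m=np.vstack([np.hstack([c(a,325,240,100,100*3//4+18)if 0 else c(a,320,245,120,90),c(a,195,210,80,60)]),np.hstack([c(b,205,240,120,90),c(b,330,175,80,60)])])
cv2.imwrite('pics/m.png',m)
```

```text
(no output)
```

View pics/m.png

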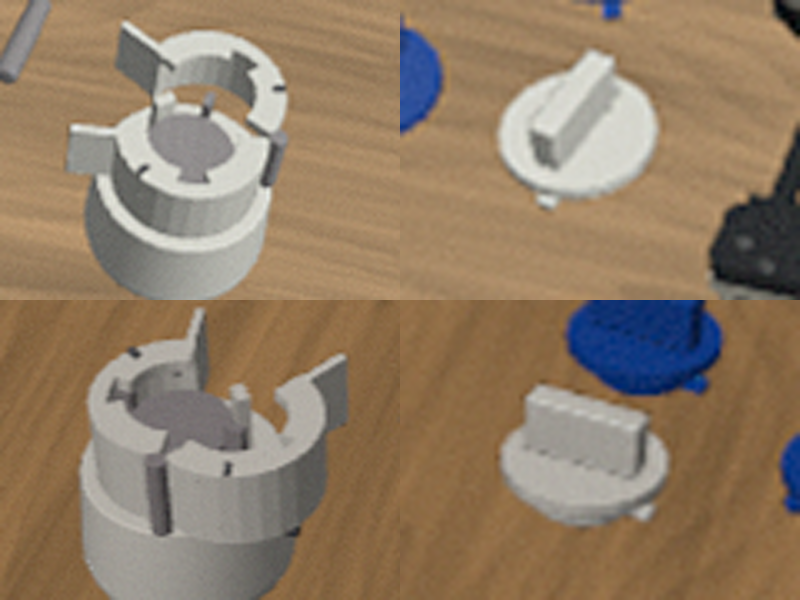

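```bash
cat > fit.py <<'E'
from h import *
from scipy.optimize import least_squares
a=dict(np.load('pics/a.npz')); b=dict(np.load('pics/b.npz'))
rz=lambda q:np.array([[np.cos(q),-np.sin(q),0],[np.sin(q),np.cos(q),0],[0,0,1]])
q=.0455/2**.5
fx=np.array([[q,-q,.123],[.035,0,.12],[0,.056,.122]])
hn=np.array([[-q,q,.123]]); fl=np.array([[-.006,-.08,.12]])
def pts(p):
    H=np.array([0,.056,0]); S=rz(-p[3])
    L=np.vstack([fx,(np.vstack([hn,fl])-H)@S.T+H]); return L@rz(p[2]).T+[p[0],p[1],0]
ua=np.array([[362.6,295.7],[378.5,297],[403.4,286.1],[404,271.4],[355.9,252.5]])
ub=np.array([[244.9,255.6],[241,267],[252.1,287.4],[273.1,290.1]])
f=lambda p:np.r_[(proj(a,pts(p))-ua).ravel(),(proj(b,pts(p)[:4])-ub).ravel()]
z=atz(a,(375,285),.12); print(z)
best=min((least_squares(f,[z[0],z[1],w,.6],loss='soft_l1') for w in np.arange(-3,3,.7)),key=lambda s:s.cost)
print('grinder',best.x,best.cost); print(f(best.x).reshape(-1,2).round(1).tolist())
P=pts(best.x); print('flange outer',P[4],'hinge',P[2])
for g,u in((a,[(223.4,235.8),(235.4,221.2)]),(b,[(356.6,193.2),(378.4,198.2)])):
    e=[atz(g,v,.054) for v in u]; d=e[1]-e[0]; print('lid',(e[0]+e[1])/2,np.linalg.norm(d),np.degrees(np.arctan2(d[1],d[0])))
for n,u,v in(('bowl',(230,290),(298,209)),('tin',(480,265),(282,395)),):
    zz={'bowl':.03,'tin':.09}[n]; print(n,atz(a,u,zz),atz(b,v,zz))
print('spoon',atz(a,(323,267),0.01),atz(a,(343,230),0.01))
E
python3 fit.py
```

```text
[0.60502371 0.16240055 0.12      ]
grinder [0.60265492 0.16968633 0.16444813 0.63091028] 3.819984390532668
[[1.0, -0.3], [0.0, 1.4], [1.0, 0.2], [-0.3, -0.3], [0.5, -0.1], [0.7, -1.1], [-0.7, -0.6], [-0.2, -0.0], [0.8, -1.3]]
flange outer [0.52696511 0.10615877 0.12      ] hinge [0.59348728 0.22493083 0.122     ]
lid [ 0.48155262 -0.22721018  0.054     ] 0.055737505185779995 167.43213183680263
lid [ 0.48173409 -0.22598452  0.054     ] 0.05572585789583079 173.48697970291477
bowl [ 0.64405806 -0.16809149  0.03      ] [ 0.63626249 -0.15719754  0.03      ]
tin [0.46522341 0.39225748 0.09      ] [0.47277195 0.40691316 0.09      ]
spoon [0.50726254 0.026348   0.01      ] [0.37366782 0.04959697 0.01      ]
```

View pics/c.png

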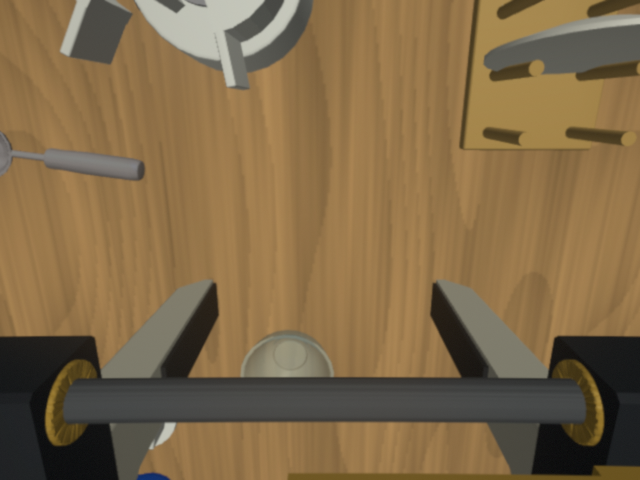

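```bash
cat > plan.py <<'E'
from h import *
# waypoints (x,y,z,yaw of tool y axis in world); prints tool-frame deltas per waypoint
def plan(W,n=None):
    s=status.read_state(); p=s['eef_pos'].copy(); R=s['tool_rot']; a=np.arctan2(R[1,1],R[0,1])
    print('t',round(s['t'],2),'tcp',p.round(4),'yaw',round(a,4),'F',s['force'].round(1),'gap',round(s['finger_gap'],4),'q6',s['joint_positions'][5].round(2))
    for w in W:
        d=np.array(w[:3])-p; c,sn=np.cos(a),np.sin(a)
        D=np.array([-sn*d[0]+c*d[1], c*d[0]+sn*d[1], -d[2]])*1e3
        print(D.round(1),'turn',round(-(w[3]-a),4)); p=np.array(w[:3]); a=w[3]
G=np.array([.6027,.1697]); yaw=.1644
rot=lambda q:np.array([[np.cos(q),-np.sin(q)],[np.sin(q),np.cos(q)]])
H=G+rot(yaw)@[0,.056]
def push(th,back,z=.085,r=.124):
    p=H+rot(yaw-th)@[-.006-.0175-back,-r]; return (*p,z,yaw-th)
E
python3 -c "
from plan import *
plan([push(.63,.02,.2),push(.63,.02),push(.63,0)]+[push(t,0) for t in(.5,.4,.3,.2,.1,0,-.03)])"
```

```text
t 0.15 tcp [0.6748 0.     0.2181] yaw -0.0 F [-0.4 -0.1 -0. ] gap 0.093 q6 -0.04
[ 133.7 -175.8   18.1] turn 0.4656
[  0.   0. 115.] turn -0.0
[-0. 20. -0.] turn -0.0
[-2.  16.3 -0. ] turn -0.13
[-1.7 12.5 -0. ] turn -0.1
[-1.7 12.5 -0. ] turn -0.1
[-1.7 12.5 -0. ] turn -0.1
[-1.7 12.5 -0. ] turn -0.1
[-1.7 12.5 -0. ] turn -0.1
[-0.6  3.7 -0. ] turn -0.03
```

Request:
drive_tool([
  [33.4,-44,4.5],
  [33.4,-44,4.5],
  [33.4,-44,4.5],
  [33.5,-43.8,4.6],
  [0,0,0],
  [0,0,0],
  [0,0,0],
  [0,0,0],
], turn=[0,0,0,0,0.16,0.16,0.146,0], fingers=[255,255,255,255,255,255,255,255], squeeze=20)

```text
t: 1.15
eef_pos: [0.4991, 0.1337, 0.2004]
tool_rot: [[0.449, 0.894, -0.0], [0.894, -0.449, -0.0], [-0.0, -0.0, -1.0]]
force: [-0.5, 0.0, -0.8]
finger_gap: 0.0176
grasp_force: 0.0
```

Request:
drive_tool([
  [0,0,40],
  [0,0,40],
  [0,0,35],
  [0,0,0],
], turn=[0,0,0,0], fingers=[255,255,255,255])

```text
t: 1.65
eef_pos: [0.4979, 0.1334, 0.0833]
tool_rot: [[0.447, 0.895, -0.004], [0.895, -0.447, -0.001], [-0.003, -0.003, -1.0]]
force: [0.1, 1.2, 0.2]
finger_gap: 0.0008
grasp_force: 0.0
```

```bash
python3 -c "
from plan import *
plan([push(.63,0)]+[push(t,0) for t in(.5,.4,.3,.2,.1,0)])
a=save('scene','pics/d.png');b=save('side','pics/e.png')
m=np.hstack([cv2.resize(a['img'][230:350,310:450],(400,343)),cv2.resize(b['img'][220:340,190:330],(400,343))])
cv2.imwrite('pics/f.png',m[:,:,::-1])"
```

```text
t 1.65 tcp [0.4979 0.1334 0.0833] yaw -0.463 F [0.1 1.2 0.2] gap 0.0008 q6 0.68
[ 0.7 20.8 -1.7] turn 0.0026
[-2.  16.3 -0. ] turn -0.13
[-1.7 12.5 -0. ] turn -0.1
[-1.7 12.5 -0. ] turn -0.1
[-1.7 12.5 -0. ] turn -0.1
[-1.7 12.5 -0. ] turn -0.1
[-1.7 12.5 -0. ] turn -0.1
```

View pics/f.png

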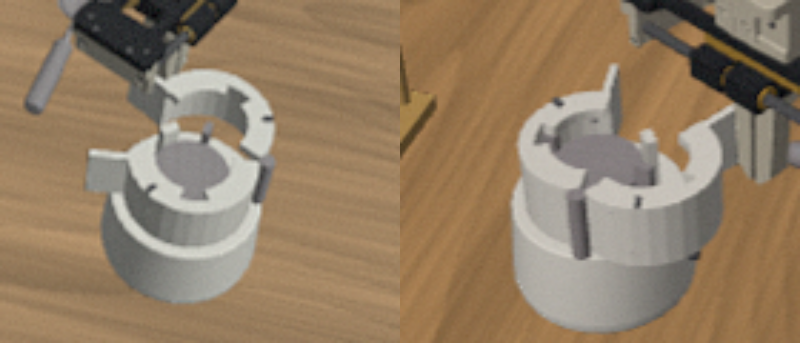

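The closed fingers stand right behind the outer face of the hinged flange (scene crop (150,85), side crop (735,140)), so I'll push.

Request:
drive_tool([
  [0,11,0],
  [0,10,0],
  [-2,16.3,0],
  [-1.7,12.5,0],
  [-1.7,12.5,0],
  [-1.7,12.5,0],
  [-1.7,12.5,0],
  [0,0,0],
], turn=[0,0,-0.13,-0.1,-0.1,-0.1,-0.1,0], fingers=[255,255,255,255,255,255,255,255])

```text
t: 2.75
eef_pos: [0.5802, 0.0988, 0.0858]
tool_rot: [[-0.063, 0.998, 0.0], [0.998, 0.063, -0.0], [-0.0, 0.0, -1.0]]
force: [-0.7, -0.0, -0.1]
finger_gap: 0.0007
grasp_force: 0.0
```

Request:
drive_tool([
  [0,4,0],
  [0,4,0],
  [0,2,0],
  [0,2,0],
], turn=[-0.03,-0.03,-0.03,-0.01], fingers=[255,255,255,255])

```text
t: 3.25
eef_pos: [0.5912, 0.1006, 0.0856]
tool_rot: [[-0.164, 0.986, 0.0], [0.986, 0.164, -0.0], [-0.0, 0.0, -1.0]]
force: [-0.3, -1.2, -0.2]
finger_gap: 0.0005
grasp_force: 0.5
```

```bash
python3 -c "
from plan import *
plan([push(0,0)])"
```

```text
t 3.25 tcp [0.5912 0.1006 0.0856] yaw 0.1649 F [-0.3 -1.2 -0.2] gap 0.0005 q6 -0.04
[-1.7 -0.8  0.6] turn 0.0005
```

Request:
drive_tool([
  [0,2,0],
  [0,2,0],
  [0,0,0],
], turn=[0,0,0], fingers=[255,255,255])

```text
t: 3.62
eef_pos: [0.5925, 0.1007, 0.0853]
tool_rot: [[-0.163, 0.987, -0.007], [0.987, 0.163, -0.001], [-0.0, -0.007, -1.0]]
force: [-29.1, -6.9, 14.2]
finger_gap: 0.0002
grasp_force: 15.6
```

Request:
drive_tool([
  [0,2,0],
  [0,2,0],
  [0,0,0],
], turn=[0,0,0], fingers=[255,255,255])

```text
t: 4.0
eef_pos: [0.5933, 0.1007, 0.0851]
tool_rot: [[-0.163, 0.987, -0.015], [0.987, 0.163, -0.003], [-0.0, -0.015, -1.0]]
force: [-62.8, -13.4, 28.8]
finger_gap: 0.0007
grasp_force: 33.5
```

```bash
python3 -c "
from plan import *
plan([push(0,0)])
a=save('scene','pics/d2.png');b=save('side','pics/e2.png')
m=np.hstack([cv2.resize(a['img'][230:350,310:450],(400,343)),cv2.resize(b['img'][220:340,190:330],(400,343))])
cv2.imwrite('pics/f2.png',m[:,:,::-1])"
```

```text
t 4.0 tcp [0.5933 0.1007 0.0851] yaw 0.1638 F [-62.8 -13.4  28.8] gap 0.0007 q6 -0.04
[-1.5 -3.   0.1] turn -0.0006
```

View pics/f2.png

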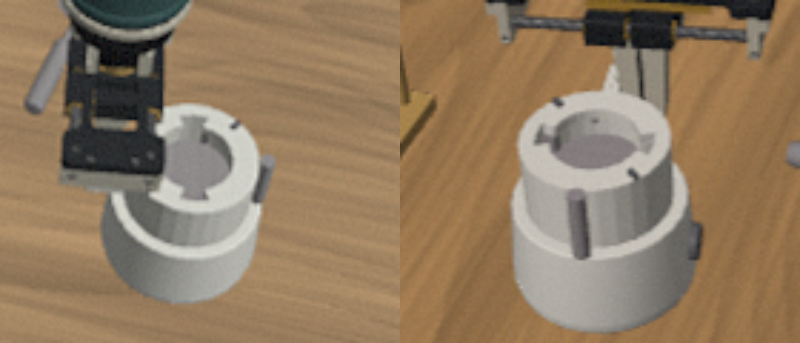

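The shell is shut: the ring is whole in both views and the stop is firm. I'll back off and go over the lid.

Request:
drive_tool([
  [0,-12,0],
  [0,-20,0],
  [0,0,-45],
  [0,0,-45],
  [0,0,-30],
], turn=[0,0,0,0,0], fingers=[255,255,255,255,145])

```text
t: 4.72
eef_pos: [0.5678, 0.0968, 0.208]
tool_rot: [[-0.163, 0.987, 0.002], [0.987, 0.163, 0.0], [0.0, 0.002, -1.0]]
force: [0.9, -0.1, -0.2]
finger_gap: 0.0063
grasp_force: 0.0
```

```bash
python3 -c "
from plan import *
plan([(.4816,-.2266,.15,.164),(.4816,-.2266,.15,1.4)])"
```

```text
t 4.72 tcp [0.5678 0.0968 0.208 ] yaw 0.1639 F [ 0.9 -0.1 -0.2] gap 0.0063 q6 -0.04
[-305.  -137.8   58. ] turn -0.0001
[ 0.  0. -0.] turn -1.236
```

Request:
drive_tool([
  [-51,-23,0],
  [-51,-23,0],
  [-51,-23,0],
  [-51,-23,0],
  [-51,-23,0],
  [-50,-23,0],
  [0,0,0],
  [0,0,0],
], turn=[0,0,0,0,0,0,-0.16,-0.16], fingers=[130,130,130,130,130,130,130,130])

```text
t: 5.72
eef_pos: [0.4809, -0.2276, 0.2056]
tool_rot: [[-0.468, 0.884, 0.0], [0.884, 0.468, 0.0], [-0.0, 0.0, -1.0]]
force: [-0.4, -0.3, 0.0]
finger_gap: 0.0457
grasp_force: 0.0
```

Request:
drive_tool([
  [0,0,0],
  [0,0,0],
  [0,0,0],
  [0,0,0],
  [0,0,0],
  [0,0,28],
  [0,0,30],
  [0,0,0],
], turn=[-0.16,-0.16,-0.16,-0.16,-0.16,-0.116,0,0], fingers=[130,130,130,130,130,130,130,130])

```text
t: 6.72
eef_pos: [0.4804, -0.2264, 0.1458]
tool_rot: [[-0.985, 0.17, -0.003], [0.17, 0.985, 0.002], [0.003, 0.001, -1.0]]
force: [0.1, 0.0, -0.1]
finger_gap: 0.0454
grasp_force: 0.0
```

```bash
python3 -c "
from plan import *
plan([(.4816,-.2266,.15,1.4)])
s=status.read_state(); np.savez('pics/gs.npz',p=s['eef_pos'],R=s['tool_rot'])
save('wrist','pics/g.png')"
```

```text
t 6.72 tcp [ 0.4804 -0.2264  0.1458] yaw 1.3997 F [ 0.1  0.  -0.1] gap 0.0454 q6 -1.89
[-1.2 -0.  -4.2] turn -0.0003
```

View pics/g.png

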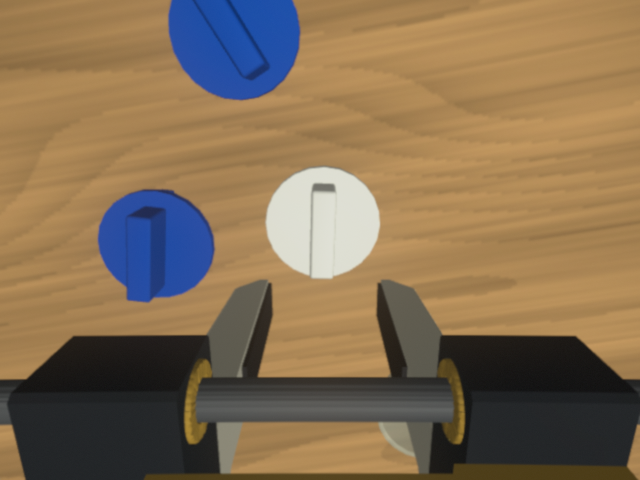

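```bash
python3 -c "
from plan import *
g=dict(np.load('pics/g.npz')); s=np.load('pics/gs.npz'); Rt=cam(g,s['p'],s['R'])
e=[atz(g,u,.054,Rt) for u in((322,277.5),(323.5,191.5))]
d=e[1]-e[0]; c=(e[0]+e[1])/2; print(c,np.linalg.norm(d),np.arctan2(d[1],d[0])%np.pi-np.pi)
im=g['img'].astype(int); m=((im.min(2)>150)).astype(np.uint8); n,l,st,ce=cv2.connectedComponentsWithStats(m); k=l[230,290]; print(st[k],ce[k]); 
cs,_=cv2.findContours((l==k).astype(np.uint8),0,2); P=np.array([atz(g,q,.024,Rt)[:2] for q in cs[0][:,0].astype(float) if q[1]<250])
A=np.c_[2*P,np.ones(len(P))]; x=np.linalg.lstsq(A,(P**2).sum(1),rcond=None)[0]; print('disc',x[:2],np.sqrt(x[2]+x[0]**2+x[1]**2))
plan([(x[0],x[1],.030,1.4)])
"
```

```text
[ 0.48065759 -0.22620004  0.054     ] 0.05839857008548748 -0.18774598760109074
[ 266  167  114  112 9711] [322.3678303  222.41252188]
disc [ 0.48087828 -0.22653663] 0.040490561010528926
t 6.78 tcp [ 0.481  -0.2267  0.1476] yaw 1.3997 F [ 0.4 -0.3  0.2] gap 0.0453 q6 -1.89
[1.000e-01 2.000e-01 1.176e+02] turn -0.0003
```

The white lid is at wrist (323,222), with centre (0.481,-0.226) and yaw -0.188. The disc radius of 40.5 mm and bar length of 58 mm match. The blue ones at (235,35) and (155,245) are the look-alikes. I'll grasp the white one.

Request:
drive_tool([
  [0,0,40],
  [0,0,40],
  [0,0,25],
  [0,0,12],
  [0,0,2],
  [0,0,0],
], turn=[0.017,0,0,0,0,0], fingers=[130,130,130,130,130,130])

```text
t: 7.52
eef_pos: [0.4818, -0.2272, 0.0299]
tool_rot: [[-0.982, 0.187, 0.001], [0.187, 0.982, -0.001], [-0.002, -0.001, -1.0]]
force: [-0.6, 0.1, 0.5]
finger_gap: 0.0454
grasp_force: 0.0
```

Request:
drive_tool([
  [0,0,0],
  [0,0,0],
  [0,0,0],
  [0,0,0],
], turn=[0,0,0,0], fingers=[255,255,255,255], squeeze=45)

```text
t: 8.02
eef_pos: [0.4812, -0.2269, 0.0287]
tool_rot: [[-0.982, 0.187, 0.0], [0.187, 0.982, -0.0], [-0.0, -0.0, -1.0]]
force: [0.0, -0.3, 1.0]
finger_gap: 0.0153
grasp_force: 45.0
```

Request:
drive_tool([
  [0,0,-30],
  [0,0,-45],
  [0,0,-45],
  [0,0,-60],
  [0,0,0],
], turn=[0,0,0,0,0], fingers=[255,255,255,255,255])

```text
t: 8.65
eef_pos: [0.4824, -0.2275, 0.2134]
tool_rot: [[-0.982, 0.187, 0.006], [0.187, 0.982, -0.003], [-0.007, -0.002, -1.0]]
force: [1.0, 0.1, -0.6]
finger_gap: 0.0157
grasp_force: 45.0
```

```bash
python3 -c "
from plan import *
plan([(.5,0,.207,1.383),(.6027,.1697,.207,1.383),(.6027,.1697,.207,1.735)])"
```

```text
t 8.65 tcp [ 0.4824 -0.2275  0.2134] yaw 1.383 F [ 1.   0.1 -0.6] gap 0.0157 q6 -1.87
[ 25.2 226.8   6.4] turn 0.0
[-69.2 185.9  -0. ] turn -0.0
[ 0.  0. -0.] turn -0.352
```

```bash
python3 -c "
from plan import *
plan([(.4824,-.2275,.2134,1.735),(.68,.18,.225,1.735)])"
```

```text
t 8.65 tcp [ 0.4824 -0.2275  0.2134] yaw 1.383 F [ 1.   0.1 -0.6] gap 0.0157 q6 -1.87
[-0.  0. -0.] turn -0.352
[-261.6  369.7  -11.6] turn -0.0
```

Request:
drive_tool([
  [0,0,-4],
  [0,0,-4],
  [-30,42,-4],
  [-30,42,0],
  [-30,42,0],
  [-30,42,0],
  [-30,42,0],
  [-30,42,0],
], turn=[-0.176,-0.176,0,0,0,0,0,0], fingers=[255,255,255,255,255,255,255,255])

```text
t: 9.65
eef_pos: [0.6178, 0.0529, 0.2193]
tool_rot: [[-0.987, -0.164, -0.001], [-0.164, 0.987, -0.0], [0.001, 0.0, -1.0]]
force: [0.6, -1.1, -1.0]
finger_gap: 0.0159
grasp_force: 45.0
```

Request:
drive_tool([
  [-30,42,0],
  [-30,42,0],
  [-21,33,0],
  [0,0,0],
  [0,0,0],
], turn=[0,0,0,0,0], fingers=[255,255,255,255,255])

```text
t: 10.28
eef_pos: [0.678, 0.1795, 0.2195]
tool_rot: [[-0.987, -0.164, -0.001], [-0.164, 0.987, -0.001], [0.001, -0.0, -1.0]]
force: [0.8, -0.1, -1.1]
finger_gap: 0.0161
grasp_force: 45.0
```

```bash
python3 -c "
from plan import *
plan([(.68,.18,.225,1.735)])
s=status.read_state(); np.savez('pics/ks.npz',p=s['eef_pos'],R=s['tool_rot'])
save('wrist','pics/k.png')"
```

```text
t 10.28 tcp [0.678  0.1795 0.2195] yaw 1.7351 F [ 0.8 -0.1 -1.1] gap 0.0161 q6 -1.51
[-2.1  0.1 -5.5] turn 0.0001
```

View pics/k.png

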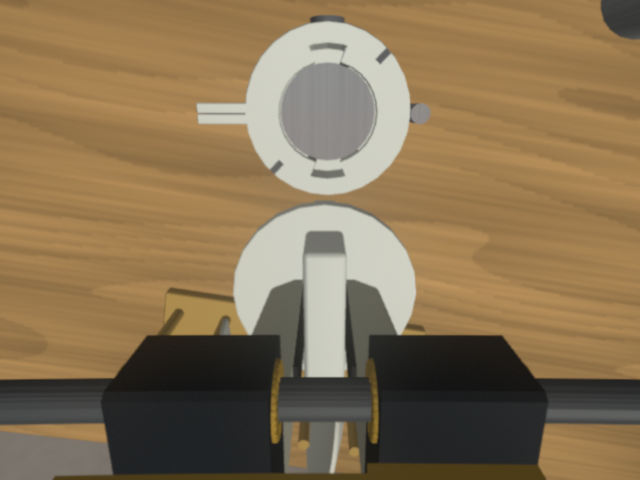

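```bash
cat > fit2.py <<'E'
from plan import *
g=dict(np.load('pics/k.npz')); s=np.load('pics/ks.npz'); Rt=cam(g,s['p'],s['R'])
A=lambda u,z:atz(g,u,z,Rt)[:2]
im=cv2.cvtColor(g['img'],cv2.COLOR_RGB2GRAY)
def circ(P):
    M=np.c_[2*P,np.ones(len(P))]; w=np.ones(len(P),bool)
    for _ in range(6):
        x=np.linalg.lstsq(M[w],(P[w]**2).sum(1),rcond=None)[0]; rr=np.sqrt(x[2]+x[:2]@x[:2]); e=abs(np.hypot(*(P-x[:2]).T)-rr); w=e<max(.0008,np.percentile(e,70))
    return x[:2],rr,w.sum()
# radial edges: outer white edge (sat mask)
sat=cv2.cvtColor(g['img'],cv2.COLOR_RGB2HSV)[:,:,1]
c0=np.array([327.5,109]); O=[];I=[]
for q in np.arange(0,2*np.pi,.03):
    rr=np.arange(40,100,.5); uv=c0+rr[:,None]*[np.cos(q),np.sin(q)]
    v=cv2.remap(sat,uv[:,0].astype(np.float32),uv[:,1].astype(np.float32),1).ravel()
    if abs(np.sin(q))>.35:
        k=np.where(v>70)[0]; k=k[k>60]
        if len(k): O.append(uv[k[0]])
    w=cv2.remap(im,uv[:,0].astype(np.float32),uv[:,1].astype(np.float32),1).ravel()
    d=w[:40].astype(int); k=np.argmax(np.diff(d)); I.append(uv[k])
print('outer z.12',circ(np.array([A(u,.12) for u in O])))
print('inner z.12',circ(np.array([A(u,.12) for u in I])))
r1,r2=A((384,55),.123),A((277,167),.123); d=r2-r1; print('ribs',(r1+r2)/2,np.linalg.norm(d),np.arctan2(d[1],d[0])+np.pi/4)
s1,s2=A((327.5,45),.12),A((327,174),.12); d=s2-s1; print('slots',(s1+s2)/2,np.linalg.norm(d),np.arctan2(d[1],d[0]))
f1,f2=A((197,113.5),.12),A((245,113.5),.12); d=f2-f1; print('split',f1,np.linalg.norm(d),np.arctan2(d[1],d[0])-np.pi/2, 'ctr',f1+d/np.linalg.norm(d)*.08)
cr=im[10:200,230:425]; 
for z in(.116,.1195,.12): pass
# lid: bar far end & disc centre
e=[A(u,s['p'][2]-.0287+.054) for u in((305,254),(345,254))]; print('bar end mid',(e[0]+e[1])/2,'tcp',s['p'])
E
python3 fit2.py
```

```text
outer z.12 (array([0.6028255 , 0.16987378]), np.float64(0.05087070750897541), np.int64(149))
inner z.12 (array([0.60301629, 0.17009819]), np.float64(0.030017592571192228), np.int64(163))
ribs [0.60281468 0.170595  ] 0.09130337253526037 0.16845351735803615
slots [0.6025123 0.1698576] 0.07535908924064852 0.16349525463597028
split [0.61634779 0.09156538] 0.029231369508305446 0.16895751447931717 ctr [0.60289541 0.17042623]
bar end mid [0.64861755 0.17595661] tcp [0.6779607  0.17951336 0.21946138]
```

```bash
python3 -c "
from plan import *
plan([(.6034,.1701,.165,1.7365)])"
```

```text
t 10.32 tcp [0.678  0.1791 0.2199] yaw 1.7346 F [-0.4  0.5 -0.3] gap 0.0156 q6 -1.51
[75.1  3.3 54.9] turn -0.0019
```

Request:
drive_tool([
  [37,1.6,0],
  [38,1.7,0],
  [0,0,28],
  [0,0,27],
  [0,0,0],
  [0,0,0],
], turn=[-0.002,0,0,0,0,0], fingers=[255,255,255,255,255,255])

```text
t: 11.08
eef_pos: [0.6041, 0.1703, 0.1669]
tool_rot: [[-0.986, -0.165, 0.001], [-0.165, 0.986, 0.0], [-0.001, 0.0, -1.0]]
force: [0.0, -0.1, -0.4]
finger_gap: 0.0153
grasp_force: 45.0
```

```bash
python3 -c "
from plan import *
for i in range(2): plan([(.6034,.1701,.1327,1.7365)]); grab_frame('side')"
```

```text
t 11.07 tcp [0.6041 0.1703 0.1669] yaw 1.7363 F [ 0.  -0.1 -0.4] gap 0.0153 q6 -1.5
[ 0.7 -0.1 34.2] turn -0.0002
t 11.12 tcp [0.6042 0.1705 0.1671] yaw 1.7365 F [ 0.4  0.5 -0.7] gap 0.0157 q6 -1.5
[ 0.9 -0.3 34.4] turn 0.0
```

Request:
drive_tool([
  [0.7,0,8],
  [0,0,6],
  [0,0,5],
  [0,0,5],
  [0,0,0],
], turn=[0,0,0,0,0], fingers=[255,255,255,255,255])

```text
t: 11.8
eef_pos: [0.6029, 0.1706, 0.141]
tool_rot: [[-0.986, -0.165, -0.001], [-0.165, 0.986, -0.0], [0.001, -0.0, -1.0]]
force: [0.0, 0.5, -1.1]
finger_gap: 0.016
grasp_force: 45.0
```

Request:
drive_tool([
  [0,0,4],
  [0,0,3],
  [0,0,1.5],
  [0,0,0],
], turn=[0,0,0,0], fingers=[255,255,255,255])

```text
t: 12.3
eef_pos: [0.6031, 0.1707, 0.133]
tool_rot: [[-0.986, -0.165, -0.0], [-0.165, 0.986, 0.0], [0.0, 0.0, -1.0]]
force: [-0.6, 0.6, -1.5]
finger_gap: 0.0157
grasp_force: 45.0
```

Request:
drive_tool([
  [0,0,1],
  [0,0,0],
], turn=[0,0], fingers=[255,255])

```text
t: 12.55
eef_pos: [0.6032, 0.1707, 0.1327]
tool_rot: [[-0.986, -0.165, 0.001], [-0.165, 0.986, 0.0], [-0.001, 0.0, -1.0]]
force: [-2.6, -0.5, 4.6]
finger_gap: 0.0156
grasp_force: 45.0
```

Request:
drive_tool([
  [0,0,0.8],
  [0,0,0],
  [0,0,0],
  [0,0,0],
  [0,0,0],
  [0,0,0],
  [0,0,0],
], turn=[0,0.1,0.1,0.1,0.1,0.1,0], fingers=[255,255,255,255,255,255,255], squeeze=55)

```text
t: 13.42
eef_pos: [0.6037, 0.1702, 0.1327]
tool_rot: [[-0.944, 0.329, 0.002], [0.329, 0.944, -0.0], [-0.002, 0.0, -1.0]]
force: [-2.4, -3.7, 9.6]
finger_gap: 0.0159
grasp_force: 55.0
```

```bash
python3 -c "
from plan import *
plan([(.6034,.1701,.1327,1.7365-.785)]); print(status.read_state()['ft_torque'])"
```

```text
t 13.43 tcp [0.6037 0.1702 0.1327] yaw 1.2353 F [-2.4 -3.7  9.6] gap 0.0159 q6 -1.0
[ 0.2 -0.2  0. ] turn 0.2838
[-0.70918397  0.29348308  0.05930775]
```

Request:
drive_tool([
  [0,0,0],
  [0,0,0],
  [0,0,0],
  [0,0,0],
  [0,0,0],
  [0,0,0],
  [0,0,0],
], turn=[0.1,0.1,0.085,0,0,0,0], fingers=[255,255,255,255,255,255,255])

```text
t: 14.3
eef_pos: [0.6035, 0.17, 0.1327]
tool_rot: [[-0.814, 0.58, 0.002], [0.58, 0.814, -0.001], [-0.002, 0.0, -1.0]]
force: [-3.7, -7.8, 11.2]
finger_gap: 0.0161
grasp_force: 55.0
```

```bash
python3 -c "
from plan import *
plan([(.6034,.1701,.1327,1.7365-.785)]); print(status.read_state()['ft_torque'])
a=save('scene','pics/y.png');b=save('side','pics/z.png');s=status.read_state();c=save('wrist','pics/w.png');np.savez('pics/ws.npz',p=s['eef_pos'],R=s['tool_rot'])
m=np.vstack([np.hstack([cv2.resize(a['img'][230:335,310:450],(400,300)),cv2.resize(b['img'][220:325,190:330],(400,300))]),np.hstack([cv2.resize(c['img'][150:450,120:520],(400,300))]*2)])
cv2.imwrite('pics/v.png',m[:,:,::-1])"
```

```text
t 14.3 tcp [0.6035 0.17   0.1327] yaw 0.9517 F [-3.7 -7.8 11.2] gap 0.0161 q6 -0.72
[0.2 0.1 0. ] turn 0.0002
[-1.1138743   0.71658852  0.13670814]
```

View pics/v.png

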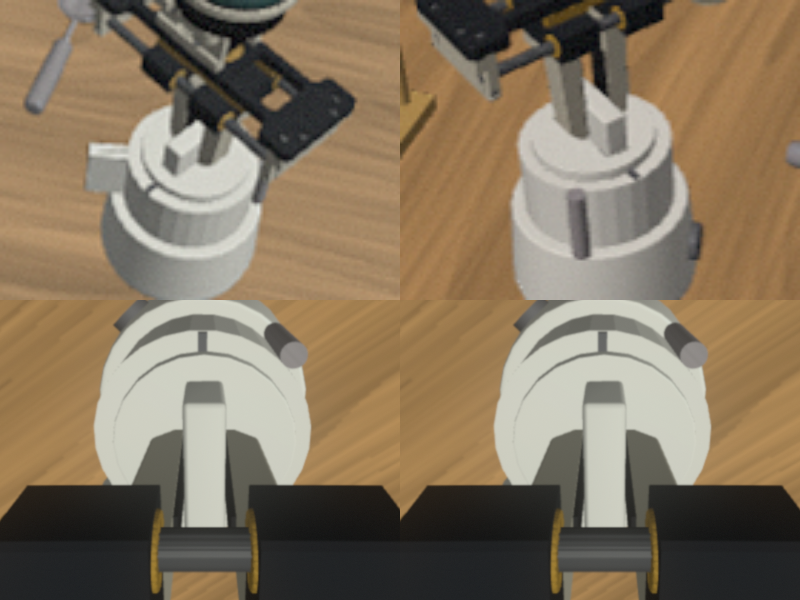

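The bar points straight at the rib (crop: bar at x=204, rib at x=203), the lid is flush on the collar, the shell is shut and the grip is 55 N. I'll hold briefly, then hand in.

Request:
drive_tool([
  [0,0,0],
  [0,0,0],
  [0,0,0],
  [0,0,0],
  [0,0,0],
  [0,0,0],
], turn=[0,0,0,0,0,0], fingers=[255,255,255,255,255,255])

```text
t: 15.2
eef_pos: [0.6035, 0.17, 0.1327]
tool_rot: [[-0.814, 0.58, 0.002], [0.58, 0.814, -0.001], [-0.002, 0.0, -1.0]]
force: [-3.7, -6.7, 11.6]
finger_gap: 0.0155
grasp_force: 55.0
```

```bash
python3 -c "
from cell import r
print(r.close_job())"
```

```text
the job is handed in; nothing more can be done
None
```

I handed the job in at about 15 s, with no verdict returned: the shell is shut, and the lid is pressed home, twisted 45° clockwise so its bar lines up with the ribs, and still gripped at 55 N.

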